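# Lay the grill brush in the free bay of the sloped tool rest

## Robot

A 6-joint arm with a two-finger parallel gripper is mounted at the origin on the work surface. World frame = base frame: x ahead of the robot, y to its left, z up, the work surface at z = 0. Lengths are in m, angles in degrees, forces in N, time in s.
With the tool pointing down it reaches from about 0.3 to 0.75 m from the base axis. Payload 8.5 kg.
Tool frame: the origin (TCP) lies midway between the tips of the shut fingers; the grasp point (between the pads) lies 19 mm behind it; z points along the fingers, y is the line along which they close (so a half turn about z gives the same grasp; the last joint's range is limited). The gripper opens to 85 mm and grips with 20 to 120 N. Pads are 22 mm wide; open, the fingers measure 114 mm over their backs; the gripper's body (76 mm by 85 mm) begins 54 mm behind the grasp point. The pads swing forward as they close: fully open they stand 13 mm farther back than shut.
Start: joints at [64.498, 21.807, 74.336, -0, 83.858, -12.336], TCP at [0.125, 0.536, 0.231] pointing down, gripper open.
Joint ranges: [-178.18, 178.18], [-50.72, 133.34], [12.68, 142.11], [-81.47, 261.47], [9.98, 163.14], [-165.26, 165.26]. Speed limits (degrees/s): [136.94, 136.94, 180, 180, 180, 180].

## Interface

Orientations are given as a 3x3 rotation matrix whose columns are the frame's x, y, z axes.
In Python, from rig import observe, optics, order, spotter gives the robot as it stands.
- The arm moves only by the tool move_arm, never from a script. Its argument "series" is text: rows parted by semicolons, each of 5 numbers parted by spaces: the shift along the tool's x, y, z in cm, then the turn about the tool's z in degrees, then the opening, from -1 (shut) to 1 (fully open). A call has 1 to 8 rows; each row is the pose to reach, as a shift and turn from the pose commanded when the call began, along the tool's axes at that moment; what a row does not reach only later rows make up. A row lasts 1/8 s, in which the tool goes at most 62.5 mm and 10.7 degrees, less where a joint would pass 70% of its speed; a pose out of reach is approached as far as the arm can. A call with a gripper value outside its range is refused whole. The fingers move at their own pace and stop on an object; "force" is the grip in N (left out, the last holds). Time passes only in rows, so rows that repeat a pose let the fingers close. It gives the time, the measured TCP pose, the force, the opening and the grip force at its end, in the units of the state.
- observe(): the state, without advancing time (a new reading comes with each control period).
- optics.get_image(name): name is "side" or "top" or "wrist"; returns a dict with "pixels" (400x640x3 uint8, blue, green, red), "camera_matrix" (3x3 intrinsics, pixels), "dist" ([k1, k2, p1, p2, k3] as OpenCV has them; the pictures are not rectified), "rvec" (rotation vector, rad) and "tvec" (3), from world to camera coordinates, as OpenCV has them. Camera axes: x right, y down, z forward; pixel columns grow to the right and rows downward; lengths in m; the calibration is good to about 2 mm. A picture is of the moment at which its call begins. There is no depth.
- order.close_job(): hands the job in; it is judged then, once.
Trained networks look in the newest picture that a camera, given by its name, has taken for a name from the list of things; names that differ only in an ending like _2 or _b are one class to them, and where a whole thing is asked for, a point or a joint stands for the part that bears it (a point fixed in the world has none). Each returns a list of dicts, best first, with "score" (0 to 1); they miss things now and then, are a little off and sometimes report something else, mostly with a low value. They report only what shows in the picture. A call takes as long as a camera call.
- spotter.find_in(thing, camera): "point" ([x, y, z] in m, in world coordinates, good to about 4 mm: the middle of the surface that is visible of it).
- spotter.cut_out(thing, camera): "pixels" (400x640 bool, what is visible of it).
- spotter.mark_of(thing, camera): "point" ([x, y, z] in m, in world coordinates, good to about 4 mm: a listed point, or the origin of a listed thing).
The state is a dict: "time_s": time; "q": joint angles; "qvel": joint speeds; "joint_efforts": joint torques, N m; "position": TCP position; "tool_rot": TCP orientation; "ft_force": force on the tool from outside, world axes, zero at the start; "wrist_torque": the same for the moment, N m; "grip_width": finger opening in m; "gripper_force": force on a finger pad.
Only numpy, scipy, OpenCV 4.12 (cv2) and the standard library are available. Lean on these libraries where they do the work, as an engineer would, in place of code of your own. Each camera call takes 0.05 s, during which the arm holds its last target. There are 200 camera calls.

## Task

Pick up the grill brush from the shelf and lay it gently, neither dropped nor pressed down hard, in whichever bay of the sloped three-bay tool rest is empty, bristles down and flat on the slope with its head uphill. The tongs and the turner already lie in the other two bays: leave them, the glass ramekin and the spice caddy where they are.

Things in the scene. Friction and masses are not known exactly. Their poses are not given: they have to be found in the camera images.
- brush: Grill brush 190 mm long, bristles down. Origin mid-length on the plane it lies on; x to the head, z up. Head x 40 to 95 mm, 62 wide, 40 high (wood block over steel bristles). Round wooden handle 22 mm thick, axis sloping from 36 mm high at x 43 to 11 mm at x -84 (28 at x 0); bristles and handle end both stand on z = 0. 0.22 kg, balance near x 25 mm; grasp across y near x 0 to 15.
- brush_head (a point): Centre of the top of the brush's head, 67.5 mm ahead of its origin in x and 40 mm up.
- rest: Fixed black plastic tray 230 mm long, 306 wide, sloping up at 24 degrees, low edge to the robot at yaw 0. Origin on the shelf under its middle, x (level) to the high edge, y across, z up. Three bays 100 mm apart, 94 clear, between metal dividers 14 mm high; a 19 mm lip at the low edge, 109 mm downhill of the bay centres. The high edge is open.
- bay0 (a point): Floor centre of the bay at the rest's +y side, 70 mm above the shelf. x points uphill along the slope, y across the bay, z square to its floor (24 degrees from vertical). One of the three bays is empty; which one changes from start to start.
- bay1 (a point): The same for the middle bay.
- bay2 (a point): The same for the bay at the rest's -y side.
- tongs: Chrome tongs, 200 mm long, up to 52 mm wide and 26 mm high, lying in one of the bays. Origin at the middle of their length, on the bay floor, within 10 mm of that bay's centre line; x uphill, z square to the floor.
- turner: Steel grill turner (flat spatula) with wooden handle, 200 mm long, 76 mm wide blade uphill, 16 mm high, lying in another of the bays. Origin and axes as for the tongs.
- ramekin: Clear glass ramekin, 84 mm across and 45 mm high, standing on the shelf. Origin under its middle.
- caddy: Turntable spice caddy, 190 mm across, with four ceramic pots, 145 mm high in all. Origin under its middle.

How it is judged:
By the outcome, as a careful person would: the job done as asked, in the order asked, and still so for the second after the job is handed in, with the robot touching nothing.
It also fails if it takes over 45 s, if anything falls off the work surface, if the arm or the gripper's body presses on something with over 40 N, if the wrist force passes 120 N, or if a joint passes its speed limit or range.

## Working session

There is one attempt and no reset: what is moved stays moved. The work goes in short steps, Python scripts to look and compute and a tool call to move; the robot and the scene stay as the last step left them, time stands still between calls to the robot, and variables do not carry over. Pictures are saved under pics/ and viewed, at most 10 in all, crops included, and the job is handed in when it is done.

Besides the shell and the picture viewer there is one more tool, called after "Call:" as name(argument=value, ...) on one line, values as JSON. move_arm: Moves the arm, as the interface text tells. Its arguments: {"type":"object","properties":{"series":{"type":"string"},"force":{"type":"number"}},"required":["series"]}

```bash
mkdir -p pics; ls
python3 - <<'E'
from rig import observe, optics, order, spotter
import cv2,numpy as np
s=observe();print(s['time_s'],s['position'],np.round(s['tool_rot'],3),s['grip_width'])
ims=[]
for c in('side','top'):
    ims.append(optics.get_image(c)['pixels'])
    for t in('brush','brush_head','rest','bay0','bay1','bay2','tongs','turner','ramekin','caddy'):
        r=spotter.mark_of(t,c)
        print(c,t,[(np.round(d['point'],3).tolist(),round(d['score'],2)) for d in r[:2]])
cv2.imwrite('pics/a.png',cv2.resize(np.vstack(ims),(480,600)))
cv2.imwrite('pics/side.png',ims[0]);cv2.imwrite('pics/top.png',ims[1])
E
```

```text
pics
0.0 [0.12515747 0.53526194 0.23070491] [[-0.974  0.228 -0.001]
 [ 0.228  0.974 -0.001]
 [ 0.    -0.001 -1.   ]] 0.08546293686136747
side brush [([0.48, -0.252, -0.0], 0.79)]
side brush_head [([0.541, -0.225, 0.042], 0.59)]
side rest [([0.555, 0.162, 0.067], 0.64), ([0.558, 0.157, -0.004], 0.59)]
side bay0 [([0.581, 0.256, 0.067], 0.9), ([0.532, 0.065, 0.072], 0.76)]
side bay1 [([0.581, 0.256, 0.067], 0.9), ([0.532, 0.065, 0.072], 0.76)]
side bay2 [([0.581, 0.256, 0.067], 0.9), ([0.532, 0.065, 0.072], 0.76)]
side tongs [([0.578, 0.255, 0.069], 0.9)]
side turner [([0.556, 0.163, 0.068], 0.58)]
side ramekin [([0.747, -0.205, -0.001], 0.64), ([0.534, 0.063, 0.068], 0.49)]
side caddy [([0.582, 0.527, -0.0], 0.77), ([0.532, 0.064, 0.072], 0.51)]
top brush [([0.481, -0.254, -0.003], 0.8)]
top brush_head [([0.542, -0.224, 0.036], 0.64)]
top rest [([0.56, 0.157, -0.001], 0.74)]
top bay0 [([0.536, 0.06, 0.07], 0.84), ([0.556, 0.156, 0.07], 0.65)]
top bay1 [([0.536, 0.06, 0.07], 0.84), ([0.556, 0.156, 0.07], 0.65)]
top bay2 [([0.536, 0.06, 0.07], 0.84), ([0.556, 0.156, 0.07], 0.65)]
top tongs [([0.582, 0.258, 0.069], 0.91)]
top turner [([0.557, 0.158, 0.072], 0.9), ([0.562, 0.157, -0.002], 0.49)]
top ramekin [([0.744, -0.206, -0.0], 0.85)]
top caddy [([0.574, 0.53, -0.002], 0.9)]
```

View pics/side.png

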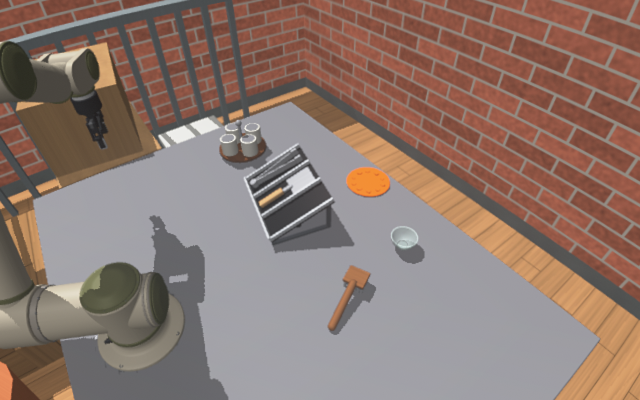

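View pics/top.png

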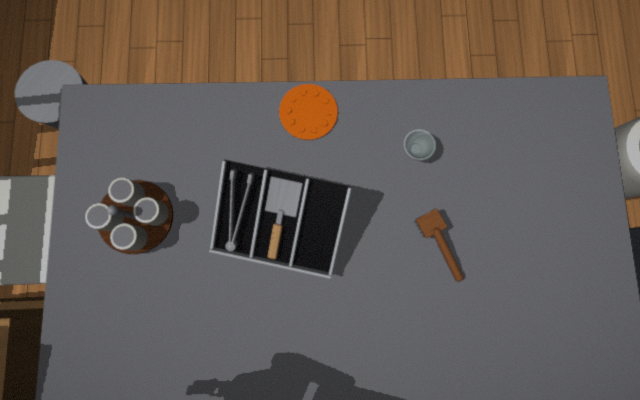

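The top picture shows tongs in the left bay (~235,210), the turner in the middle bay (~280,215) and an empty right bay (~322,225). That is bay2, near (0.534, 0.062, 0.07) with rest yaw about -13°. The brush head is at (432,222) and the handle end at (459,278), so its yaw is about +25°, which agrees with the networks. I'll move over the brush.

Call:
move_arm(series="-53 -68 0 -38.5 1;-53 -68 0 -38.5 1;-53 -68 0 -38.5 1;-53 -68 0 -38.5 1;-53 -68 0 -38.5 1;-53 -68 0 -38.5 1;-53 -68 0 -38.5 1;-53 -68 0 -38.5 1", force=30)

```text
time_s: 2.1
position: [0.3265, 0.1011, 0.232]
tool_rot: [[-0.904, -0.428, 0.001], [-0.428, 0.904, 0.0], [-0.001, -0.001, -1.0]]
ft_force: [1.1, 0.9, -1.4]
grip_width: 0.0857
gripper_force: 0.0
```

Call:
move_arm(series="0.4 -38.5 4 0 1;0.4 -38.5 4 0 1;0.4 -38.5 4 0 1;0.4 -38.5 4 0 1;0.4 -38.5 4 0 1;0.4 -38.5 4 0 1;0.4 -38.5 4 0 1;0.4 -38.5 4 0 1")

```text
time_s: 3.1
position: [0.4869, -0.2467, 0.1912]
tool_rot: [[-0.904, -0.427, -0.001], [-0.427, 0.904, 0.001], [0.0, 0.001, -1.0]]
ft_force: [-0.3, 0.6, -0.2]
grip_width: 0.0853
gripper_force: 0.0
```

```bash
cat > h.py <<'E'
from rig import observe, optics, order, spotter
import cv2,numpy as np
def m(t,cams,pr=True):
    for c in cams:
        r=spotter.mark_of(t,c)
        print(c,t,[(np.round(d['point'],4).tolist(),round(d['score'],2)) for d in r[:2]])
def totool(p,s): return np.round(100*s['tool_rot'].T@(np.array(p)-s['position']),2)
def axis(t,c,z):
    "mask principal points on plane z"
    im=optics.get_image(c); K=im['camera_matrix']
    mk=spotter.cut_out(t,c)[0]['pixels']
    v,u=np.nonzero(mk); p=cv2.undistortPoints(np.c_[u,v].astype(float)[:,None],K,np.array(im['dist']))[:,0]
    R=cv2.Rodrigues(np.array(im['rvec']))[0]; C=-R.T@np.ravel(im['tvec'])
    d=np.c_[p,np.ones(len(p))]@R
    return C[:2]+d[:,:2]*((z-C[2])/d[:,2])[:,None], im, mk
E
python3 - <<'E'
from h import *
s=observe();print(s['time_s'],s['position'],np.round(s['tool_rot'],3).tolist())
for c in('wrist','top','side'):
    im=optics.get_image(c)
    m('brush',[c]);m('brush_head',[c])
    if c=='wrist':cv2.imwrite('pics/w1.png',im['pixels'])
P,im,mk=axis('brush','top',.025)
cc=P.mean(0);w=np.linalg.svd(P-cc,full_matrices=False)[2][0];print(len(P),cc,np.degrees(np.arctan2(w[1],w[0]))%180, np.ptp((P-cc)@w))
E
```

```text
3.1 [ 0.48692833 -0.24668221  0.1911799 ] [[-0.904, -0.427, -0.001], [-0.427, 0.904, 0.001], [0.0, 0.001, -1.0]]
wrist brush [([0.4838, -0.2508, 0.0042], 0.89)]
wrist brush_head [([0.5421, -0.2232, 0.0345], 0.73)]
top brush [([0.4805, -0.2509, -0.0035], 0.71), ([0.5351, 0.061, 0.0694], 0.16)]
top brush_head [([0.5412, -0.2237, 0.0374], 0.93)]
side brush [([0.4809, -0.2525, 0.0012], 0.94)]
side brush_head [([0.5425, -0.2252, 0.0398], 0.71)]
745 [ 0.53494843 -0.22797685] 21.535353317249047 0.14390842741089338
```

View pics/w1.png

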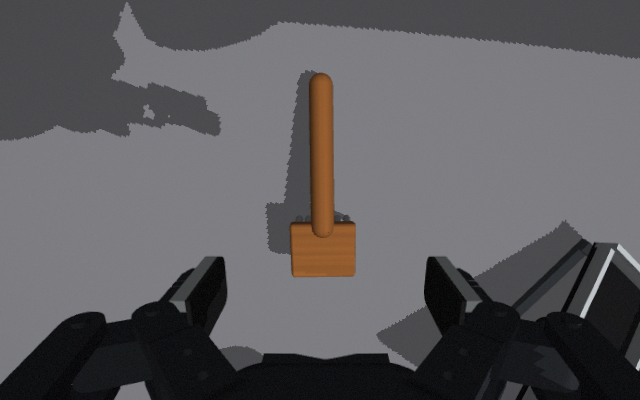

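The wrist picture shows the brush lined up with the tool: handle from (321,80) to (322,230), head centre (323,250). I'll descend and grip.

Call:
move_arm(series="-0.3 -0.2 6 0 1;-0.3 -0.2 11 0 1;-0.3 -0.2 15 0 1;-0.3 -0.2 17 0 1;-0.3 -0.2 17.9 0 1;-0.3 -0.2 17.9 0 1;-0.3 -0.2 17.9 0 -0.2;-0.3 -0.2 17.9 0 -0.4", force=30)

```text
time_s: 4.65
position: [0.491, -0.2474, 0.0134]
tool_rot: [[-0.904, -0.428, 0.001], [-0.428, 0.904, -0.001], [-0.001, -0.001, -1.0]]
ft_force: [0.3, -0.4, -0.7]
grip_width: 0.0517
gripper_force: 0.0
```

Call:
move_arm(series="0 0 0 0 -0.8;0 0 0 0 -1;0 0 0 0 -1;0 0 0 0 -1;0 0 -1 0 -1;0 0 -3 0 -1;0 0 -6 0 -1;0 0 -8 0 -1")

```text
time_s: 5.65
position: [0.4907, -0.2472, 0.094]
tool_rot: [[-0.904, -0.428, 0.0], [-0.428, 0.904, -0.0], [-0.0, -0.0, -1.0]]
ft_force: [0.2, -0.0, -1.6]
grip_width: 0.0207
gripper_force: 29.5
```

Run:
```python
from h import *
s=observe();print(s['time_s'],s['position'],np.round(s['tool_rot'],3).tolist(),s['ft_force'],s['grip_width'])
for c in('side','top'):
    im=optics.get_image(c)
    m('brush',[c]);m('brush_head',[c])
    if c=='side':cv2.imwrite('pics/s2.png',cv2.resize(im['pixels'][180:360,250:450],None,fx=3,fy=3))
```

```text
5.65 [ 0.4906737  -0.24715935  0.09396617] [[-0.904, -0.428, 0.0], [-0.428, 0.904, -0.0], [-0.0, -0.0, -1.0]] [ 0.23860275 -0.03344739 -1.62237293] 0.02073280753128503
side brush [([0.4839, -0.2488, 0.0826], 0.67)]
side brush_head [([0.5454, -0.2236, 0.1207], 0.95)]
top brush [([0.4797, -0.2501, 0.0753], 0.88)]
top brush_head [([0.5417, -0.2226, 0.1188], 0.59)]
```

View pics/s2.png

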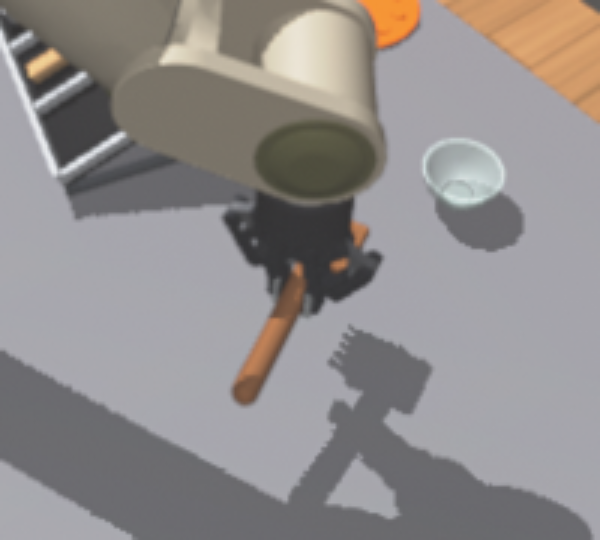

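The brush is held level; the crop shows the handle from (245,395) to (300,270) and the shadow clear of the shelf. Next I lift it and carry it over bay2, turning +39°.

Call:
move_arm(series="0 0 -5 8 -1;-2 4 -10 16 -1;-6 10 -12.5 24 -1;-10 16 -12.5 32 -1;-14 22 -12.5 38.8 -1;-16.7 26.4 -12.5 38.8 -1;-16.7 26.4 -12.5 38.8 -1;-16.7 26.4 -12.5 38.8 -1")

```text
time_s: 6.95
position: [0.5283, 0.0644, 0.2165]
tool_rot: [[-0.973, 0.23, -0.002], [0.23, 0.973, 0.0], [0.002, -0.0, -1.0]]
ft_force: [0.3, -0.3, -2.1]
grip_width: 0.0207
gripper_force: 30.1
```

Run:
```python
from h import *
s=observe();print(s['time_s'],s['position'],np.round(s['tool_rot'],3).tolist(),s['ft_force'],s['grip_width'])
for c in('side','top','wrist'):
    im=optics.get_image(c)
    for t in('brush','brush_head','bay0','rest','tongs','turner'): m(t,[c])
    if c=='wrist':cv2.imwrite('pics/w3.png',im['pixels'])
```

```text
6.95 [0.52829294 0.06444679 0.21651048] [[-0.973, 0.23, -0.002], [0.23, 0.973, 0.0], [0.002, -0.0, -1.0]] [ 0.32637702 -0.31001808 -2.11265199] 0.020654295152416922
side brush [([0.5181, 0.0686, 0.2046], 0.87)]
side brush_head [([0.5867, 0.0508, 0.2408], 0.85)]
side bay0 [([0.5526, 0.1598, 0.0684], 0.85), ([0.5313, 0.0631, 0.0699], 0.7)]
side rest [([0.5577, 0.1596, -0.0022], 0.56)]
side tongs [([0.5827, 0.2563, 0.0715], 0.48)]
side turner [([0.5548, 0.1608, 0.0685], 0.85)]
top brush [([0.5172, 0.0646, 0.1969], 0.66)]
top brush_head [([0.518, 0.0627, 0.2005], 0.36)]
top bay0 [([0.5337, 0.0623, 0.0696], 0.8), ([0.7449, -0.2047, 0.0037], 0.74)]
top rest [([0.5594, 0.157, -0.0014], 0.72)]
top tongs [([0.5835, 0.257, 0.0681], 0.56), ([0.52, 0.0638, 0.2014], 0.32)]
top turner [([0.5555, 0.1571, 0.069], 0.77), ([0.5347, 0.0627, 0.0705], 0.31)]
wrist brush [([0.5217, 0.0667, 0.2064], 0.75)]
wrist brush_head []
wrist bay0 [([0.5581, 0.1572, 0.0705], 0.77), ([0.5792, 0.2579, 0.069], 0.63)]
wrist rest [([0.5584, 0.1616, -0.0018], 0.72)]
wrist tongs [([0.5862, 0.2544, 0.0676], 0.7)]
wrist turner [([0.5591, 0.1564, 0.0714], 0.62)]
```

View pics/w3.png

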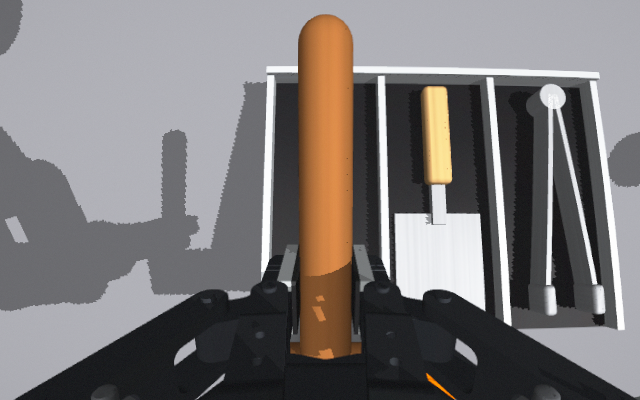

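In the wrist picture the handle is centred in the empty bay, between dividers at x≈268 and 383 at the lip, and parallel to them. I'll lower it, slowly near contact.

Call:
move_arm(series="0 0 4 0 -1;0 0 7 0 -1;0 0 8.5 0 -1;0 0 9.2 0 -1;0 0 9.5 0 -1;0 0 9.8 0 -1;0 0 10.1 0 -1;0 0 10.4 0 -1")

```text
time_s: 9.0
position: [0.528, 0.0631, 0.1138]
tool_rot: [[-0.973, 0.233, -0.001], [0.233, 0.973, 0.0], [0.001, 0.0, -1.0]]
ft_force: [-6.3, 0.4, 4.3]
grip_width: 0.021
gripper_force: 30.9
```

Call:
move_arm(series="0 0 0.3 0 -1;0 0 0.6 0 -1;0 0 0.9 0 -1;0 0 1.2 0 -1", force=20)

```text
time_s: 9.5
position: [0.5267, 0.0635, 0.1014]
tool_rot: [[-0.973, 0.232, -0.004], [0.232, 0.973, 0.001], [0.004, -0.0, -1.0]]
ft_force: [-10.8, 3.3, 5.6]
grip_width: 0.0209
gripper_force: 32.4
```

Run:
```python
from h import *
s=observe();print(s['time_s'],s['position'],s['ft_force'],s['grip_width'])
for c in('side','wrist'):
    im=optics.get_image(c)
    for t in('brush','brush_head'): m(t,[c])
```

```text
9.5 [0.52665067 0.06350424 0.10143337] [-10.8408806    3.28617802   5.63464023] 0.020882134728259345
side brush [([0.5215, 0.0664, 0.0844], 0.81), ([0.5813, 0.2599, 0.0706], 0.17)]
side brush_head [([0.5821, 0.0473, 0.1391], 0.58)]
wrist brush [([0.5207, 0.0645, 0.0904], 0.92)]
wrist brush_head []
```

Call:
move_arm(series="0.2 0 0.2 0 -1;0.2 0 0.4 0 -1;0.2 0 0.6 0 -1;0.2 0 0.8 0 -1;0.2 0 1.0 0 -1;0.2 0 1.2 0 -1", force=20)

```text
time_s: 10.55
position: [0.5262, 0.0635, 0.0892]
tool_rot: [[-0.973, 0.233, -0.001], [0.233, 0.973, 0.0], [0.001, -0.0, -1.0]]
ft_force: [-4.5, 1.1, 3.0]
grip_width: 0.0211
gripper_force: 33.8
```

Run:
```python
from h import *
s=observe();print(s['time_s'],s['position'],s['ft_force'],s['grip_width'])
for c in('side','wrist'):
    im=optics.get_image(c)
    for t in('brush','brush_head'): m(t,[c])
    if c=='wrist':cv2.imwrite('pics/w4.png',im['pixels'])
    else:cv2.imwrite('pics/s4.png',cv2.resize(im['pixels'][120:260,220:380],None,fx=3.7,fy=3.7))
```

```text
10.55 [0.52623699 0.06346548 0.08922922] [-4.50105774  1.05337066  3.03394183] 0.021145114888384865
side brush [([0.5231, 0.0655, 0.0736], 0.9)]
side brush_head [([0.5749, 0.0518, 0.1327], 0.74)]
wrist brush [([0.5245, 0.0627, 0.0768], 0.64), ([0.5605, 0.1598, 0.0701], 0.4)]
wrist brush_head []
```

View pics/w4.png

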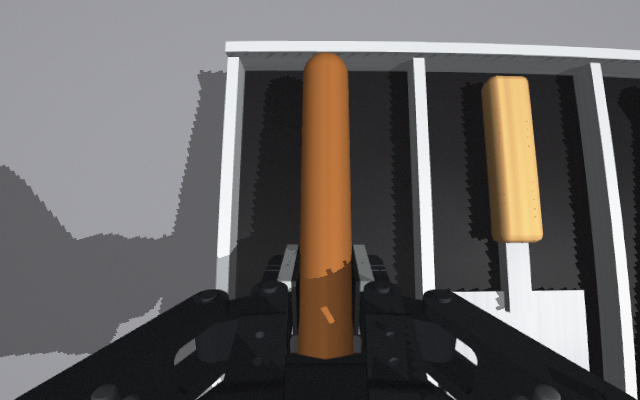

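View pics/s4.png

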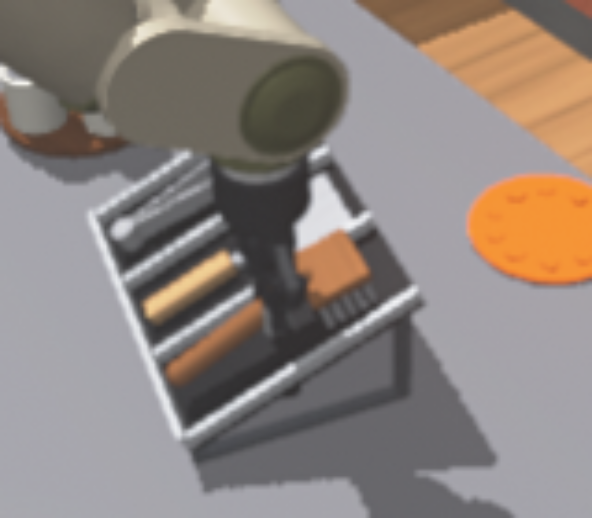

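The handle end, at (325,60) in the wrist picture, is inside the lip and still a little raised, and contact forces are low. I'll continue down.

Call:
move_arm(series="0 0 0.2 0 -1;0 0 0.4 0 -1;0 0 0.55 0 -1;0 0 0.55 0 -1", force=20)

```text
time_s: 11.35
position: [0.5264, 0.0634, 0.0839]
tool_rot: [[-0.973, 0.233, -0.001], [0.233, 0.973, 0.0], [0.001, -0.0, -1.0]]
ft_force: [-5.5, 2.6, 2.5]
grip_width: 0.0211
gripper_force: 34.6
```

Call:
move_arm(series="0 0 0.15 0 -1;0 0 0.15 0 -1", force=20)

```text
time_s: 11.6
position: [0.5265, 0.0634, 0.0825]
tool_rot: [[-0.973, 0.233, -0.001], [0.233, 0.973, 0.0], [0.001, -0.0, -1.0]]
ft_force: [-5.1, 1.8, 2.1]
grip_width: 0.0208
gripper_force: 34.9
```

Run:
```python
from h import *
s=observe();print(s['time_s'],s['position'],s['ft_force'],s['wrist_torque'],s['grip_width'])
for c in('side','wrist'):
    im=optics.get_image(c)
    for t in('brush','brush_head'): m(t,[c])
```

```text
11.6 [0.5264737  0.063424   0.08246361] [-5.14787659  1.76237764  2.07295902] [ 0.19693904  0.4183975  -0.014783  ] 0.02075755424384138
side brush [([0.5312, 0.0655, 0.0675], 0.88), ([0.5784, 0.2562, 0.0692], 0.4)]
side brush_head [([0.5746, 0.0528, 0.1329], 0.58)]
wrist brush [([0.5286, 0.0602, 0.0736], 0.74)]
wrist brush_head []
```

Call:
move_arm(series="0 0 0.1 0 -1;0 0 0.1 0 -1")

```text
time_s: 12.15
position: [0.5265, 0.0634, 0.0815]
tool_rot: [[-0.973, 0.233, -0.0], [0.233, 0.973, 0.0], [0.0, 0.0, -1.0]]
ft_force: [-4.3, 1.8, 3.0]
grip_width: 0.0209
gripper_force: 35.0
```

Call:
move_arm(series="0 0 0.1 0 -1;0 0 0.1 0 -1")

```text
time_s: 12.4
position: [0.5266, 0.0635, 0.0808]
tool_rot: [[-0.973, 0.233, -0.0], [0.233, 0.973, 0.0], [0.0, 0.0, -1.0]]
ft_force: [-4.6, 2.2, 5.4]
grip_width: 0.0207
gripper_force: 35.4
```

Run:
```python
from h import *
s=observe();print(s['time_s'],s['position'],s['ft_force'],s['wrist_torque'],s['grip_width'])
im=optics.get_image('wrist'); cv2.imwrite('pics/w5.png',im['pixels'][:320])
```

```text
12.4 [0.52663057 0.06345018 0.08081185] [-4.63138261  2.18191977  5.35204778] [0.25353168 0.55400416 0.0070539 ] 0.02071318053092405
```

View pics/w5.png

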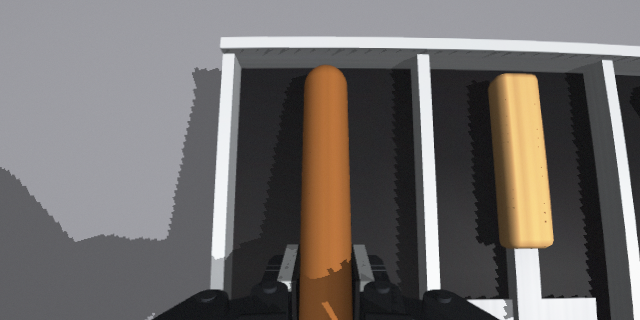

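The handle end, at (325,70), has settled inside the lip and the vertical force has begun to rise, so it is down. I'll open partway, staying between the dividers, and then retreat straight up.

Call:
move_arm(series="0 0 0 0 -0.4;0 0 0 0 -0.2;0 0 0 0 0;0 0 0 0 0;0 0 -1 0 0;0 0 -3 0 0;0 0 -7 0 0;0 0 -12 0 0")

```text
time_s: 13.45
position: [0.5263, 0.0634, 0.202]
tool_rot: [[-0.972, 0.233, -0.001], [0.233, 0.972, 0.0], [0.001, -0.0, -1.0]]
ft_force: [0.9, 0.5, 0.3]
grip_width: 0.043
gripper_force: 0.0
```

Call:
move_arm(series="4 0 -4 0 0;10 0 -6 0 0;15 0 -8 0 0;15 0 -8 0 0;15 0 -8 0 0")

```text
time_s: 14.08
position: [0.3811, 0.0982, 0.281]
tool_rot: [[-0.973, 0.233, 0.001], [0.233, 0.973, -0.0], [-0.001, 0.0, -1.0]]
ft_force: [0.7, -0.1, -0.1]
grip_width: 0.0427
gripper_force: 0.0
```

Run:
```python
from h import *
s=observe();print(s['time_s'],s['position'],s['ft_force'],s['grip_width'])
ims=[]
for c in('side','top'):
    im=optics.get_image(c)
    for t in('brush','brush_head','tongs','turner','ramekin','caddy'): m(t,[c])
    p=im['pixels']; ims.append(cv2.resize(p[120:260,210:370] if c=='side' else p[140:300,200:360],(400,400)))
cv2.imwrite('pics/f.png',np.hstack(ims))
```

```text
14.075 [0.38109352 0.09820686 0.28098379] [ 0.71716555 -0.1266447  -0.09390037] 0.04269456371215853
side brush [([0.5328, 0.0635, 0.068], 0.72), ([0.5274, 0.062, 0.0661], 0.69)]
side brush_head []
side tongs [([0.5831, 0.2586, 0.0731], 0.64)]
side turner [([0.5562, 0.1607, 0.0682], 0.63), ([0.5299, 0.0623, 0.0645], 0.6)]
side ramekin [([0.7483, -0.2036, -0.0006], 0.76)]
side caddy [([0.5833, 0.5253, -0.0041], 0.63), ([0.5543, 0.1602, -0.0006], 0.16)]
top brush [([0.5279, 0.0631, 0.0627], 0.87), ([0.5738, 0.0525, 0.1312], 0.31)]
top brush_head [([0.5705, 0.0496, 0.1289], 0.95), ([0.5567, 0.1583, 0.0738], 0.18)]
top tongs [([0.581, 0.2576, 0.0667], 0.91)]
top turner [([0.5538, 0.1544, 0.0696], 0.67)]
top ramekin [([0.583, 0.2582, 0.0692], 0.69), ([0.7461, -0.2031, 0.0043], 0.68)]
top caddy []
```

View pics/f.png

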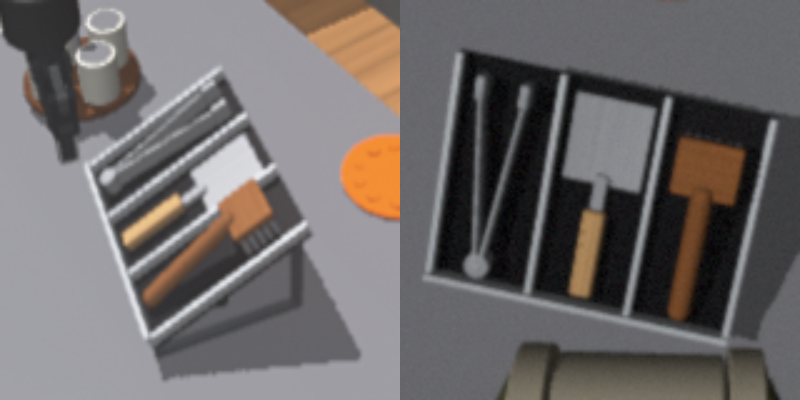

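The brush lies flat in the empty bay with its head uphill: in the top crop the head is at (707,170) and the handle end at (678,315). The neighbouring tools have not moved, so I'm handing in.

```bash
python3 -c "
from rig import order;print(order.close_job())"
```

```text
the job is handed in; nothing more can be done
None
```

The grill brush lies flat in the empty bay (bay2), bristles down and head uphill, with the other things where they were; the job is handed in after about 14 s, and no verdict was returned.

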